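# Check a bicycle seat tube with a plug gauge and hold the gauge up for reading

### The arm

A 7-joint arm with a two-finger parallel gripper is mounted at the origin on the work surface. World frame = base frame: x ahead of the robot, y to its left, z up, the work surface at z = 0. Lengths are in m, angles in rad, forces in N, time in s.
With the tool pointing down it reaches from about 0.4 to 0.85 m from the base axis. Payload 10.4 kg.
Tool frame: the origin (TCP) lies midway between the tips of the shut fingers; the grasp point (between the pads) lies 19 mm behind it; z points along the fingers, y is the line along which they close (so a half turn about z gives the same grasp; the last joint's range is limited). The gripper opens to 87 mm and grips with 3 to 60 N. Pads are 19 mm wide; open, the fingers measure 117 mm over their backs; the gripper's body (75 mm by 190 mm) begins 51 mm behind the grasp point.
Start: joints at [1.248, 0.332, -0.065, 1.46, 0.022, 1.35, -0.088], TCP at [0.185, -0.597, 0.223] pointing down, gripper open.
Joint ranges: [-2.6, 2.6], [-0.5, 2.12], [-1.47, 1.34], [0.16, 2.42], [-1.27, 4.41], [0.06, 2.06], [-2.6, 2.6]. Speed limits (rad/s): [2.22, 2.22, 2.79, 2.79, 3.14, 3.14, 3.14].

### API

Orientations are given as a unit quaternion [x, y, z, w].
In Python, from bench import sensors, eyes, order gives the robot as it stands.
- The arm moves only by the tool arm_command, never from a script. Its argument "steps" is a list of rows, each an object with "rot": the turn, a rotation vector about the world's x, y, z in degrees, a list of three; "slide": the shift along the world's x, y, z in m, a list of three; "grip": the opening, from 0 (shut) to 1 (fully open). A call has exactly 8 rows; each row shifts and turns the commanded pose from where the row before left it; what a row does not reach is not made up. A row lasts 1/8 s, in which the tool goes at most 62.5 mm and 10.7 degrees, less where a joint would pass 70% of its speed; a pose out of reach is approached as far as the arm can. A call with a gripper value outside its range is refused whole. The fingers move at their own pace and stop on an object; "newtons" is the grip in N (left out, the last holds). Time passes only in rows, so rows that do not move let the fingers close, or fill a call up. It gives the time, the measured TCP pose, the force, the opening and the grip force at its end, in the units of the state.
- sensors.read_state(): the state, without advancing time (a new reading comes with each control period).
- eyes.camera(name): name is "side" or "top"; returns a dict with "pixels" (420x560x3 uint8, red, green, blue), "intrinsics" (3x3 intrinsics, pixels), "k1" (the pictures are not rectified: a ray, as slopes to the right and down, at radius r is drawn at 1 + k1 r^2 times it, then the intrinsics apply), "pose" (4x4, takes a point from camera to world coordinates). Camera axes: x right, y down, z forward; pixel columns grow to the right and rows downward; lengths in m; the calibration is good to about 2 mm. A picture is of the moment at which its call begins. There is no depth.
- order.close_job(): hands the job in; it is judged then, once.
Trained networks look in a picture, given as the dict that the camera call returned (one of the last four; its "shot" number tells which), for a name from the list of things; names that differ only in an ending like _2 or _b are one class to them, and where a whole thing is asked for, a point or a joint stands for the part that bears it (a point fixed in the world has none). Each returns a list of dicts, best first, with "conf" (0 to 1); they miss things now and then, are a little off and sometimes report something else, mostly with a low value. They report only what shows in the picture. A call takes as long as a camera call. They do not tell look-alikes from the thing itself.
- eyes.look_for(name, picture): "bbox" ([left, top, right, bottom] in pixels, round what is visible of it).
The state is a dict: "time": time; "joint_positions": joint angles; "joint_vel": joint speeds; "joint_torque": joint torques, N m; "ee_pos": TCP position; "eef_rot": TCP orientation; "ft_force": force on the tool from outside, world axes, zero at the start; "torque": the same for the moment, N m; "width": finger opening in m; "grip_force": force on a finger pad.
Only numpy, scipy, OpenCV 4.12 (cv2) and the standard library are available. Lean on these libraries where they do the work, as an engineer would, in place of code of your own. Each camera call takes 0.05 s, during which the arm holds its last target. There are 200 camera calls.

### The job

Slide the spatter shield along its track to its far end so that the mouth of the slanted seat tube is clear, then take the plug gauge from its rest and push its rod down the tube until the collar stops against the mouth. Draw it all the way out and hold it level with the tip under the middle of the magnifier's lens, about halfway between lens and base, touching nothing; the job finishes with the robot still holding it there, the shield left open and the other things on the bench left where they are.

Things in the scene. Friction and masses are not known exactly. Their poses are not given: they have to be found in the camera images.
- shield (a joint): Travel of the spatter shield along its track, in m: starts near 0 to 0.03 (plate stands across the tube's mouth), 0.09 at the far end stop (mouth clear). It grows towards the x axis of fixture (away from the robot). Friction about 2 N; it stays where it is left.
- shield_grip (a point): Grip point in the middle of the black upright tab on top of the shield, 190 mm above the table. Tab: 24 mm along the track, 14 mm thick, 44 mm high, of which the upper 41 mm stand above the plate (plate's top edge 165 mm above the table, plate 60 mm wide along the track, 4 mm thick, upright). The tab's top is 16 mm above this point. The plate stands 18 mm in front of the tube's mouth (towards the fixture's -y).
- fixture: Grey base plate, 180 x 240 x 12 mm, fixed to the table, holding the slanted tube. Origin on the table under the centre of the tube's mouth; x along the shield's track, y (horizontal) the way the tube runs, z up. The plate reaches from x -50 to 130 and y -50 to 190 mm.
- seat_tube: Aluminium tube, outside diameter 32 mm, bore 20 mm, 130 mm long, open, slanted 25 degrees from level. Origin at the centre of its mouth, 130 mm above the table; z points out of the mouth along the bore (up and back, towards the fixture's -y); the tube runs down along -z. Fixed in the fixture.
- gauge: Loose plug gauge, mass 0.27 to 0.5 kg, steel and aluminium. Origin in the middle of the grip, on the rod's axis; x points along the rod to the tip. Grip: square bar 20 x 20 mm from x -55 to 45 mm; collar: 36 mm diameter, x 45 to 53 mm; rod: 16 mm diameter, x 53 to 143 mm, ending in a round nose, so the rod goes 90 mm into the tube before the collar stops. Centre of mass about x 13 mm. Lies level on its rest with its axis 60 mm above the table.
- gauge_tip (a point): The very end of the gauge's rod, on its axis, 143 mm ahead of gauge.
- rest: Wooden rest of the gauge, fixed: base 200 x 64 x 8 mm, with two saddles, 10 mm thick and 36 mm wide, at x -48 mm (top of the cheeks 62 mm above the table) and x 110 mm (64 mm). Origin on the table under the gauge's origin, x as the gauge's x.
- magnifier: Bench magnifier, fixed. Origin on the table under the centre of the lens, z up. Base plate 140 x 90 x 12 mm, from x -45 to 95 mm; post 12 mm thick at x 80 mm (the far side from the robot); top of the post's ball 180 mm above the table.
- lens_centre (a point): Centre of the level lens, 168 mm above the table; its black rim is 84 mm across and reaches from 163 to 173 mm above the table.
- hammer: Bystander, loose: hammer lying on the table; origin at its underside. Not to be disturbed.
- wrench: Bystander, loose: wrench lying on the table nearest the robot; origin at its underside. Not to be disturbed.
- screwdriver: Bystander, loose: screwdriver lying on the table; origin at its underside. Not to be disturbed.
- seat_collar: Bystander, loose: aluminium ring, 36 mm across, 18 mm high, lying flat in the middle of the table; origin at its underside. Not to be disturbed.
- offcut: Bystander, loose: steel tube offcut, 34 mm across, 70 mm high, standing; origin at its underside. Not to be disturbed.
- spray_can: Bystander, loose: grey can, 60 mm across, 150 mm high, standing; origin at its underside. Not to be disturbed.
- weld_magnet: Bystander, loose: flat welding magnet, 60 x 60 x 22 mm, lying; origin at its underside. Not to be disturbed.
There are look-alikes about, which are no part of the job. Of the things shaped like the gauge, the steel one is meant. Of the things shaped like the rest, the wooden one is meant.

How it is judged:
On the way, in this order (a step that is already met when the one before it is completed fails the run):
1. the shield is slid to the far end of its track (at least 80 of 90 mm) (value of joint shield above 0.08 m), for 0.2 s.
2. the gauge's rod is in the tube with the collar against the mouth (tip at least 87.5 mm deep, in the bore, in line within 6 degrees), held by the gripper (z of gauge_tip in the frame of seat_tube below -0.0875 m and x of gauge_tip in the frame of seat_tube between -0.008 and 0.008 m and y of gauge_tip in the frame of seat_tube between -0.008 and 0.008 m and angle between the x axis of gauge and the z axis of seat_tube, either way round below 0.105 rad and contact force between gauge and the fingers above 2 N), for 0.2 s.
3. the gauge is drawn all the way out of the tube (tip at least 10 mm clear of the mouth), held by the gripper (distance between gauge_tip and seat_tube above 0.01 m and z of gauge_tip in the frame of seat_tube above 0.01 m and contact force between gauge and the fingers above 2 N), for 0.1 s.
At the end, for the whole second after the job is handed in: The gripper holds the gauge at rest, level within 6 degrees, its tip within 22 mm (horizontally) of the lens's axis and 55 to 130 mm above the table, touching nothing but the fingers; the shield is still open by at least 80 mm (value of joint shield above 0.08 m and contact force between gauge and the fingers above 2 N and angle between gauge's own x axis and vertical between 1.466 and 1.676 rad and horizontal distance between gauge_tip and magnifier below 0.022 m and height (world z) of gauge_tip between 0.055 and 0.13 m and contact force between gauge and magnifier below 0.2 N and contact force between gauge and rest below 0.2 N and contact force between gauge and fixture below 0.2 N and linear speed of gauge below 0.02 m/s and angular speed of gauge below 0.15 rad/s); the arm keeps its last pose, push and grip.
It fails at once if a bystander is disturbed: one of them moved more than 30 mm (distance of any of hammer, wrench, screwdriver, seat_collar, offcut, spray_can, weld_magnet from where it was at the start of the episode above 0.03 m).
It also fails if it takes over 69 s, if anything falls off the work surface, if the arm or the gripper's body presses on something with over 40 N, if the wrist force passes 120 N, or if a joint passes its speed limit or range.

## Working session

There is one attempt and no reset: what is moved stays moved. The work goes in short steps, Python scripts to look and compute and a tool call to move; the robot and the scene stay as the last step left them, time stands still between calls to the robot, and variables do not carry over. Pictures are saved under pics/ and viewed, at most 10 in all, crops included, and the job is handed in when it is done.

Besides the shell and the picture viewer there is one more tool, called by a JSON object that holds its "op" and its "data". arm_command: Moves the arm, as the interface text tells. Its arguments: {"type":"object","properties":{"steps":{"type":"array","items":{"type":"object","properties":{"rot":{"type":"array","items":{"type":"number"}},"slide":{"type":"array","items":{"type":"number"}},"grip":{"type":"number"}}}},"newtons":{"type":"number"}},"required":["steps"]}

```bash
mkdir -p pics; ls; python3 - <<'E'
from bench import sensors, eyes
import cv2
s=sensors.read_state(); print({k:(v if not hasattr(v,'round') else v) for k,v in s.items()})
for n in("top","side"):
    p=eyes.camera(n); cv2.imwrite(f"pics/{n}0.png",cv2.cvtColor(p["pixels"],cv2.COLOR_RGB2BGR))
    print(n,p["intrinsics"],p["k1"],p["pose"])
    for t in("gauge","rest","seat_tube","shield","shield_grip","fixture","magnifier","lens_centre"):
        try: print(t,[(d["bbox"],round(d["conf"],2)) for d in eyes.look_for(t,p)[:4]])
        except Exception as e: print(t,e)
E
```

```text
pics
{'time': 0.0, 'joint_positions': array([ 1.248376  ,  0.33285703, -0.0647294 ,  1.46097948,  0.0216129 ,
        1.349936  , -0.08855753]), 'joint_vel': array([ 2.09740567e-03, -1.10788491e-04,  2.81706851e-04, -7.32891881e-05,
        2.43101207e-04,  3.08020782e-04, -8.00283645e-04]), 'joint_torque': array([ 2.90043454e-04, -6.23241305e+01,  2.49656121e-02, -3.89902210e+01,
       -6.13812916e-02,  3.97964590e-02,  1.47032074e-04]), 'ee_pos': array([ 0.1844741 , -0.59671739,  0.22174509]), 'eef_rot': array([ 9.88784609e-01,  1.49346735e-01, -1.47881874e-04, -7.26880411e-04]), 'ft_force': array([ 0.6311416 , -0.8107109 ,  0.78470098]), 'torque': array([ 0.03380382, -0.02894943,  0.00859764]), 'grip_force': 0.0, 'width': 0.08731236020863405}
top [[391.78245564   0.         289.62939979]
 [  0.         391.78245564 209.27620214]
 [  0.           0.           1.        ]] -0.11229156227855316 [[ 0.0212512  -0.9813839   0.19087699  0.34873587]
 [-0.99977299 -0.02115356  0.00254939 -0.03563907]
 [ 0.0015358  -0.19088783 -0.98161065  1.12634549]
 [ 0.          0.          0.         
[... 888 characters left out ...]
]
 [ 0.          0.          0.          1.        ]]
gauge [([325.3, 189.6, 377.4, 201.9], 0.85), ([312.3, 150.9, 339.4, 163.1], 0.52), ([291.0, 165.2, 307.1, 205.4], 0.51)]
rest [([285.4, 169.8, 312.3, 214.0], 0.87), ([333.0, 284.7, 381.2, 356.7], 0.83)]
seat_tube [([275.0, 259.7, 285.4, 310.2], 0.81), ([192.1, 266.9, 223.7, 291.4], 0.72), ([264.6, 237.1, 289.2, 280.9], 0.6)]
shield [([265.9, 236.1, 288.8, 281.2], 0.63)]
shield_grip [([262.1, 236.8, 286.3, 283.0], 0.56)]
fixture [([232.3, 236.0, 302.2, 348.2], 0.83), ([317.2, 231.2, 331.9, 279.3], 0.35), ([187.7, 325.0, 217.8, 369.9], 0.29)]
magnifier [([213.6, 184.3, 262.7, 243.3], 0.98)]
lens_centre [([215.0, 186.5, 261.5, 244.3], 0.62)]
```

```bash
python3 - <<'E'
import cv2
a=cv2.imread("pics/top0.png");b=cv2.imread("pics/side0.png")
cv2.imwrite("pics/a.png",cv2.resize(a[120:345,150:450],(800,600),interpolation=cv2.INTER_CUBIC))
cv2.imwrite("pics/b.png",cv2.resize(b[140:365,160:460],(800,600),interpolation=cv2.INTER_CUBIC))
E
```

```text
(no output)
```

View pics/a.png

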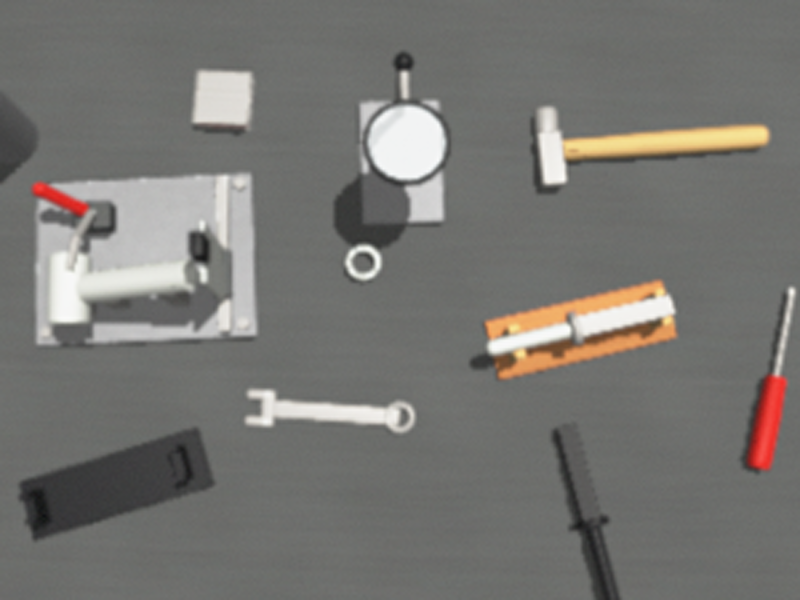

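View pics/b.png

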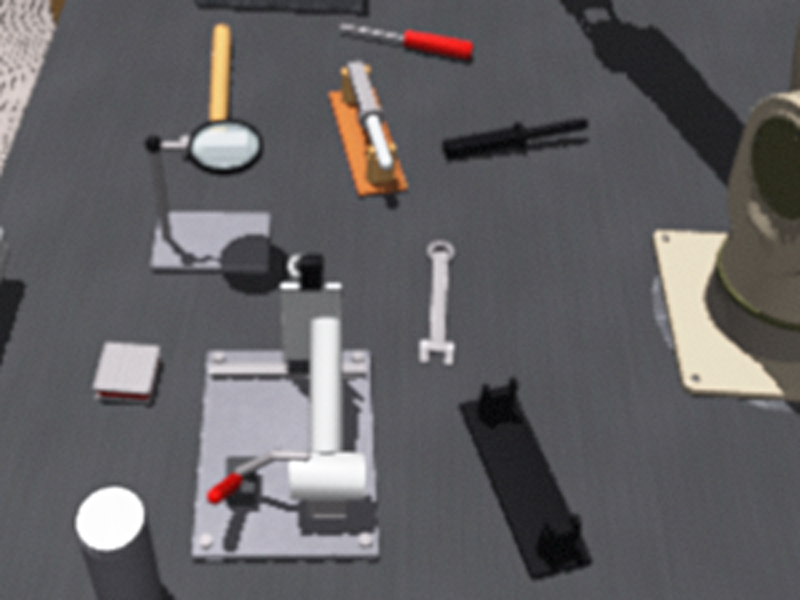

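Top crop, up is +x and right is -y:
- **Fixture:** at about (220,220) in the full top picture, with the shield tab at (224,210).
- **Magnifier:** lens at (302,174).
- **Gauges:** the steel/aluminium one is at (366,244) on the orange wooden rest. The black one at (372,315) is a look-alike.
- **Rests:** the orange wooden one fits the description. The black one at (195,302) is a look-alike.

The enlarged crop already shows the steel gauge on the wooden rest, so that is the one I will take.

```bash
cat > h.py <<'E'
import numpy as np, cv2
from scipy.optimize import least_squares
def proj(p,P):
    T=np.linalg.inv(p["pose"]); q=np.atleast_2d(P)@T[:3,:3].T+T[:3,3]
    s=q[:,:2]/q[:,2:]; s=s*(1+p["k1"]*(s**2).sum(1,keepdims=True))
    return s@np.array(p["intrinsics"])[:2,:2].T+np.array(p["intrinsics"])[:2,2]
def place(x,P):
    c,s=np.cos(x[2]),np.sin(x[2]); P=np.array(P,float)
    return np.c_[x[0]+c*P[:,0]-s*P[:,1],x[1]+s*P[:,0]+c*P[:,1],P[:,2]]
def fit(obs,x0):  # obs: list of (picture, model points, pixels)
    f=lambda x:np.concatenate([(proj(p,place(x,M))-px).ravel() for p,M,px in obs])
    r=least_squares(f,x0,loss="soft_l1"); return r.x,f(r.x).reshape(-1,2)
E
python3 - <<'E'
from h import *
from bench import eyes
t=eyes.camera("top");s=eyes.camera("side")
np.set_printoptions(precision=4,suppress=True)
T=lambda L:np.array(L)/2.6667+[150,120]
S=lambda L:np.array(L)/2.6667+[160,140]
C=[(.13,-.05,.012),(-.05,-.05,.012),(-.05,.19,.012),(.13,.19,.012)]
x,r=fit([(t,C,T([(252,173),(257,333),(36,345),(36,182)])),(s,C,S([(208,352),(370,350),(378,555),(193,555)]))],[.45,.25,0]);print("fixture",x,np.degrees(x[2]));print(r.round(1).tolist())
fx=x
# tab top centre: along track
f=lambda u:np.concatenate([(proj(p,place(fx,[(u[0],-.018,.206)]))-q).ravel() for p,q in((t,T([(199,238)])),(s,S([(311,259)])))])
k=least_squares(f,[0.02]);print("tab fixture x",k.x,f(k.x),place(fx,[(k.x[0],-.018,.19)]))
print("mouth px top",(proj(t,place(fx,[(0,0,.13)]))-[150,120])*2.6667, "side",(proj(s,place(fx,[(0,0,.13)]))-[160,140])*2.6667)
M=[(0,0,.168),(.095,.045,.012),(.095,-.045,.012),(-.045,-.045,.012),(-.045,.045,.012)]
x,r=fit([(t,M,T([(406,143),(361,101),(440,100),(443,221),(363,224)])),(s,[M[0],M[2],M[4],M[1]],S([(226,146),(168,212),(271,267),(152,269)]))],[.55,0,0]);print("mag",x);print(r.round(1).tolist())
G=[(.143,0,.06),(-.055,0,.06),(.049,0,.06)]
x,r=fit([(t,G,T([(489,348),(673,304),(577,327)])),(s,G[:2],S([(387,158),(354,69)]))],[.35,-.25,1.8]);print("gauge",x,np.degrees(x[2]));print(r.round(1).tolist())
R=[(-.1,.032,.008),(-.1,-.032,.008),(.1,-.032,.008),(.1,.032,.008)] 
E
```

```text
fixture [0.5032 0.1424 0.071 ] 4.0685970934350815
[[-0.1, -0.3], [-0.2, 0.9], [-0.3, 0.1], [0.3, 0.5], [-0.2, -0.9], [-0.5, -0.3], [0.3, -0.0], [-0.7, 0.4]]
tab fixture x [0.0175] [-1.2802  1.     -1.0339 -0.288 ] [[0.5219 0.1257 0.19  ]]
mouth px top [[190.3147 274.0804]] side [[325.6637 320.863 ]]
mag [ 0.627  -0.0639  0.0474]
[[0.3, 0.4], [-0.8, 0.4], [-0.2, 0.1], [0.6, 0.6], [-0.4, 0.3], [0.2, 0.2], [-3.0, -0.5], [-1.0, 0.3], [-0.4, -1.2]]
gauge [ 0.4794 -0.2931  1.8217] 104.37504466026911
[[0.0, 0.1], [0.0, 0.0], [0.1, 0.1], [-0.1, 3.0], [-0.2, -1.3]]
```

{"op": "arm_command", "data": {"steps": [{"rot": [0,0,9.6],"slide": [0.03,0.037,0.009],"grip": 0},{"rot": [0,0,9.6],"slide": [0.03,0.037,0.009],"grip": 0},{"rot": [0,0,9.6],"slide": [0.03,0.037,0.009],"grip": 0},{"rot": [0,0,9.6],"slide": [0.03,0.037,0.009],"grip": 0},{"rot": [0,0,9.6],"slide": [0.03,0.037,0.009],"grip": 0},{"rot": [0,0,9.6],"slide": [0.03,0.037,0.009],"grip": 0},{"rot": [0,0,9.6],"slide": [0.03,0.037,0.009],"grip": 0},{"rot": [0,0,9.6],"slide": [0.03,0.037,0.009],"grip": 0}], "newtons": 20}}

```text
time: 2.0
ee_pos: [0.4254, -0.2998, 0.2951]
eef_rot: [0.68, 0.733, -0.0, 0.0]
ft_force: [-0.1, 0.7, -0.5]
width: 0.015
grip_force: 0.0
```

{"op": "arm_command", "data": {"steps": [{"rot": [0,0,0],"slide": [0.006,0.053,0],"grip": 0},{"rot": [0,0,0],"slide": [0.006,0.053,0],"grip": 0},{"rot": [0,0,0],"slide": [0.006,0.053,0],"grip": 0},{"rot": [0,0,0],"slide": [0.006,0.053,0],"grip": 0},{"rot": [0,0,0],"slide": [0.006,0.053,0],"grip": 0},{"rot": [0,0,0],"slide": [0.006,0.053,0],"grip": 0},{"rot": [0,0,0],"slide": [0.006,0.053,0],"grip": 0},{"rot": [0,0,0],"slide": [0.006,0.053,0],"grip": 0}]}}

```text
time: 3.0
ee_pos: [0.4726, 0.1244, 0.2949]
eef_rot: [0.682, 0.731, 0.0, 0.001]
ft_force: [2.1, -0.6, 0.7]
width: 0.0005
grip_force: 0.0
```

{"op": "arm_command", "data": {"steps": [{"rot": [0,0,0],"slide": [0,0,-0.03],"grip": 0},{"rot": [0,0,0],"slide": [0,0,-0.03],"grip": 0},{"rot": [0,0,0],"slide": [0,0,-0.03],"grip": 0},{"rot": [0,0,0],"slide": [0,0,-0.02],"grip": 0},{"rot": [0,0,0],"slide": [0,0,-0.01],"grip": 0},{"rot": [0,0,0],"slide": [0,0,0],"grip": 0},{"rot": [0,0,0],"slide": [0.01,0.001,0],"grip": 0},{"rot": [0,0,0],"slide": [0.01,0.001,0],"grip": 0}]}}

```text
time: 4.0
ee_pos: [0.4939, 0.1249, 0.1754]
eef_rot: [0.682, 0.731, 0.001, 0.001]
ft_force: [0.1, -0.7, -0.4]
width: 0.0003
grip_force: 0.0
```

{"op": "arm_command", "data": {"steps": [{"rot": [0,0,0],"slide": [0.01,0.0005,0],"grip": 0},{"rot": [0,0,0],"slide": [0.01,0.0005,0],"grip": 0},{"rot": [0,0,0],"slide": [0.01,0.001,0],"grip": 0},{"rot": [0,0,0],"slide": [0.01,0.001,0],"grip": 0},{"rot": [0,0,0],"slide": [0.01,0.001,0],"grip": 0},{"rot": [0,0,0],"slide": [0.005,0,0],"grip": 0},{"rot": [0,0,0],"slide": [0,0,0],"grip": 0},{"rot": [0,0,0],"slide": [0,0,0],"grip": 0}]}}

```text
time: 5.0
ee_pos: [0.5475, 0.1289, 0.1745]
eef_rot: [0.682, 0.731, 0.0, 0.0]
ft_force: [-0.8, 0.0, 1.1]
width: 0.0002
grip_force: 0.0
```

```bash
python3 - <<'E'
import cv2,numpy as np
from bench import eyes,sensors
t=eyes.camera("top")["pixels"];s=eyes.camera("side")["pixels"]
im=np.hstack([cv2.resize(t[180:260,160:250],(400,356),interpolation=2),cv2.resize(s[225:325,215:325],(391,356),interpolation=2)])
cv2.imwrite("pics/c.png",im[:,:,::-1]);print(sensors.read_state()["ft_force"])
E
```

```text
[-0.57050434 -0.06429392 -1.0801699 ]
```

View pics/c.png

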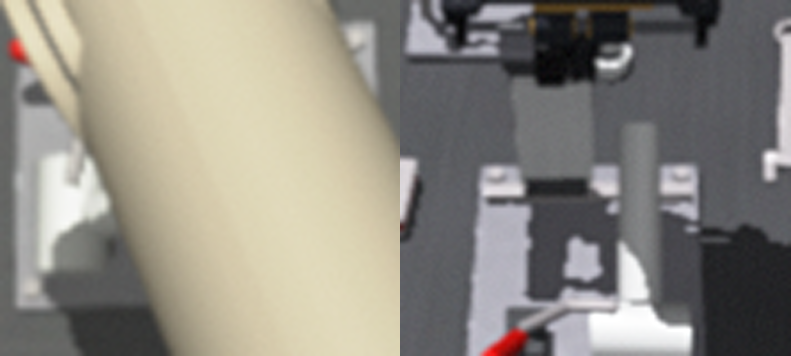

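Side view: the plate has moved left to about px (258,262) and the tab sits against the fingers. I keep pushing.

{"op": "arm_command", "data": {"steps": [{"rot": [0,0,0],"slide": [0.005,0.0003,0],"grip": 0},{"rot": [0,0,0],"slide": [0.005,0.0003,0],"grip": 0},{"rot": [0,0,0],"slide": [0.003,0.0003,0],"grip": 0},{"rot": [0,0,0],"slide": [0,0,0],"grip": 0},{"rot": [0,0,0],"slide": [0,0,0],"grip": 0},{"rot": [0,0,0],"slide": [0,0,0],"grip": 0},{"rot": [0,0,0],"slide": [0,0,0],"grip": 0},{"rot": [0,0,0],"slide": [0,0,0],"grip": 0}]}}

```text
time: 6.1
ee_pos: [0.5606, 0.1297, 0.1746]
eef_rot: [0.682, 0.731, 0.0, 0.0]
ft_force: [-0.0, 0.6, -0.2]
width: 0.0004
grip_force: 0.0
```

```bash
python3 - <<'E'
from h import *
from bench import eyes,sensors
s=eyes.camera("side"); p=s["pixels"]
print(sensors.read_state()["ft_force"])
fx=[.5032,.1424,.071]
for u in (.0,.0175,.07,.08,.09): print(u,proj(s,place(fx,[(u-.03,-.018,.12),(u+.03,-.018,.12)])).round(1).tolist())
g=p[265:272].mean((0,2)); print([ (x,int(v)) for x,v in enumerate(g) if 235<x<300])
E
```

```text
[ 0.02256295 -0.73554029 -0.03488552]
0.0 [[293.0, 257.2], [271.0, 257.3]]
0.0175 [[286.6, 257.2], [264.6, 257.3]]
0.07 [[267.4, 257.3], [245.4, 257.4]]
0.08 [[263.7, 257.3], [241.7, 257.4]]
0.09 [[260.0, 257.3], [238.1, 257.4]]
[(236, 94), (237, 94), (238, 95), (239, 100), (240, 100), (241, 101), (242, 101), (243, 109), (244, 115), (245, 116), (246, 116), (247, 115), (248, 114), (249, 115), (250, 115), (251, 114), (252, 115), (253, 116), (254, 117), (255, 115), (256, 114), (257, 116), (258, 115), (259, 117), (260, 117), (261, 117), (262, 117), (263, 115), (264, 104), (265, 94), (266, 97), (267, 98), (268, 97), (269, 97), (270, 97), (271, 99), (272, 99), (273, 99), (274, 99), (275, 95), (276, 95), (277, 102), (278, 112), (279, 119), (280, 123), (281, 126), (282, 129), (283, 130), (284, 128), (285, 122), (286, 113), (287, 101), (288, 96), (289, 99), (290, 99), (291, 98), (292, 99), (293, 100), (294, 100), (295, 101), (296, 100), (297, 100), (298, 94), (299, 91)]
```

{"op": "arm_command", "data": {"steps": [{"rot": [0,0,0],"slide": [0.003,0.0002,0],"grip": 0},{"rot": [0,0,0],"slide": [0.003,0.0002,0],"grip": 0},{"rot": [0,0,0],"slide": [0.003,0.0002,0],"grip": 0},{"rot": [0,0,0],"slide": [0.002,0.0002,0],"grip": 0},{"rot": [0,0,0],"slide": [0,0,0],"grip": 0},{"rot": [0,0,0],"slide": [0,0,0],"grip": 0},{"rot": [0,0,0],"slide": [0,0,0],"grip": 0},{"rot": [0,0,0],"slide": [0,0,0],"grip": 0}]}}

```text
time: 7.15
ee_pos: [0.5717, 0.1305, 0.1746]
eef_rot: [0.682, 0.731, 0.0, 0.0]
ft_force: [-0.8, -0.4, 0.8]
width: 0.0004
grip_force: 0.0
```

```bash
python3 - <<'E'
from bench import eyes,sensors
p=eyes.camera("side")["pixels"]
print(sensors.read_state()["ft_force"])
g=p[265:272].mean((0,2)); print([ (x,int(v)) for x,v in enumerate(g) if 235<x<268])
E
```

```text
[-0.24792442 -0.70998772  1.10210335]
[(236, 93), (237, 94), (238, 98), (239, 109), (240, 117), (241, 117), (242, 116), (243, 116), (244, 115), (245, 115), (246, 114), (247, 115), (248, 116), (249, 116), (250, 117), (251, 116), (252, 115), (253, 115), (254, 116), (255, 116), (256, 116), (257, 117), (258, 117), (259, 116), (260, 105), (261, 97), (262, 97), (263, 96), (264, 97), (265, 97), (266, 98), (267, 98)]
```

{"op": "arm_command", "data": {"steps": [{"rot": [0,0,0],"slide": [0.001,0,0],"grip": 0},{"rot": [0,0,0],"slide": [0.001,0,0],"grip": 0},{"rot": [0,0,0],"slide": [0,0,0],"grip": 0},{"rot": [0,0,0],"slide": [-0.02,0,0],"grip": 0},{"rot": [0,0,0],"slide": [-0.01,0,0.03],"grip": 0},{"rot": [0,0,0],"slide": [-0.01,-0.02,0.04],"grip": 0.3},{"rot": [0,0,0],"slide": [0,-0.04,0.03],"grip": 0.6},{"rot": [0,0,0],"slide": [0,-0.04,0],"grip": 0.7}]}}

```text
time: 8.2
ee_pos: [0.5348, 0.0299, 0.2773]
eef_rot: [0.682, 0.731, 0.002, 0.002]
ft_force: [0.9, -0.4, -0.8]
width: 0.0227
grip_force: 0.0
```

{"op": "arm_command", "data": {"steps": [{"rot": [0,0,5.2],"slide": [-0.005,-0.05,0],"grip": 0.75},{"rot": [0,0,5.2],"slide": [-0.005,-0.05,0],"grip": 0.75},{"rot": [4.84,1.24,0],"slide": [-0.005,-0.05,0],"grip": 0.75},{"rot": [4.84,1.24,0],"slide": [-0.005,-0.05,0],"grip": 0.75},{"rot": [4.84,1.24,0],"slide": [-0.005,-0.05,-0.02],"grip": 0.75},{"rot": [4.84,1.24,0],"slide": [-0.004,-0.05,-0.03],"grip": 0.75},{"rot": [4.84,1.24,0],"slide": [-0.004,-0.05,-0.03],"grip": 0.75},{"rot": [4.84,1.24,0],"slide": [-0.004,-0.041,-0.03],"grip": 0.75}]}}

```text
time: 9.2
ee_pos: [0.4961, -0.3631, 0.1634]
eef_rot: [0.593, 0.762, 0.159, -0.205]
ft_force: [1.4, 0.7, 1.3]
width: 0.0657
grip_force: 0.0
```

```bash
python3 - <<'E'
from h import *
from bench import eyes,sensors
from scipy.spatial.transform import Rotation as R
import json
st=sensors.read_state();print(st["ee_pos"],R.from_quat(st["eef_rot"]).as_matrix().round(3).tolist(),st["joint_positions"].round(2),st["width"])
t=eyes.camera("top");s=eyes.camera("side")
im=np.hstack([cv2.resize(t["pixels"][200:290,300:420],(400,300),interpolation=2),cv2.resize(s["pixels"][140:230,260:380],(400,300),interpolation=2)])
cv2.imwrite("pics/d.png",im[:,:,::-1])
g=[.4794,-.2931,1.8217]
P=place(g,[(.143,0,.06),(-.055,0,.06),(-.02,0,.06)])
print(((proj(t,P)-[300,200])*3.333).round(),((proj(s,P)-[260,140])*3.333+[400,0]).round())
E
```

```text
[ 0.49612629 -0.36312961  0.16338818] [[-0.213, 0.969, -0.123], [0.839, 0.246, 0.485], [0.501, 0.0, -0.866]] [ 1.04  0.76 -0.57  1.13  0.02  1.72  0.78] 0.06571713739110228
[[111. 169.]
 [341. 113.]
 [301. 123.]] [[550. 208.]
 [509.  82.]
 [515. 103.]]
```

View pics/d.png

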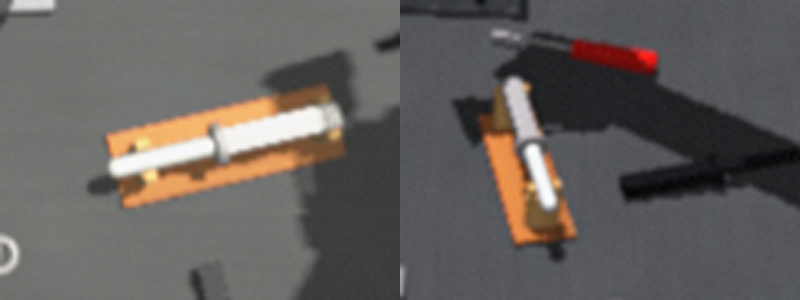

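The close look agrees with the fit: steel gauge tip at top-crop (112,167), tail at (340,117). I go down along the tool axis and grip.

{"op": "arm_command", "data": {"steps": [{"rot": [0,0,0],"slide": [-0.003,0.012,-0.024],"grip": 0.75},{"rot": [0,0,0],"slide": [-0.003,0.012,-0.024],"grip": 0.75},{"rot": [0,0,0],"slide": [-0.003,0.012,-0.024],"grip": 0.75},{"rot": [0,0,0],"slide": [-0.003,0.012,-0.024],"grip": 0.75},{"rot": [0,0,0],"slide": [-0.002,0.006,-0.012],"grip": 0.75},{"rot": [0,0,0],"slide": [0,0.006,-0.012],"grip": 0.75},{"rot": [0,0,0],"slide": [0,0,0],"grip": 0.75},{"rot": [0,0,0],"slide": [0,0,0],"grip": 0.75}]}}

```text
time: 10.3
ee_pos: [0.4831, -0.301, 0.0452]
eef_rot: [0.592, 0.763, 0.159, -0.204]
ft_force: [-0.7, 0.3, 0.4]
width: 0.0651
grip_force: 0.0
```

{"op": "arm_command", "data": {"steps": [{"rot": [0,0,0],"slide": [0,0,0],"grip": 0.1},{"rot": [0,0,0],"slide": [0,0,0],"grip": 0.1},{"rot": [0,0,0],"slide": [0,0,0],"grip": 0.1},{"rot": [0,0,0],"slide": [0,0,0],"grip": 0.1},{"rot": [0,0,0],"slide": [0,0,0],"grip": 0.1},{"rot": [0,0,0],"slide": [0,0,0],"grip": 0.1},{"rot": [0,0,0],"slide": [0,0,0],"grip": 0.1},{"rot": [0,0,0],"slide": [0,0,0],"grip": 0.1}], "newtons": 60}}

```text
time: 11.3
ee_pos: [0.4827, -0.3004, 0.0446]
eef_rot: [0.592, 0.763, 0.159, -0.204]
ft_force: [0.5, -0.4, -0.3]
width: 0.0192
grip_force: 60.0
```

{"op": "arm_command", "data": {"steps": [{"rot": [0,0,0],"slide": [0,0,0.01],"grip": 0.1},{"rot": [0,0,0],"slide": [0,0,0.02],"grip": 0.1},{"rot": [0,0,0],"slide": [0,0,0.03],"grip": 0.1},{"rot": [0,0,0],"slide": [0,0,0.03],"grip": 0.1},{"rot": [0,0,0],"slide": [0,0,0.03],"grip": 0.1},{"rot": [0,0,0],"slide": [0,0,0.02],"grip": 0.1},{"rot": [0,0,0],"slide": [0,0,0],"grip": 0.1},{"rot": [0,0,0],"slide": [0,0,0],"grip": 0.1}]}}

```text
time: 12.3
ee_pos: [0.4822, -0.3003, 0.1835]
eef_rot: [0.592, 0.763, 0.158, -0.205]
ft_force: [0.2, 0.6, -5.1]
width: 0.0192
grip_force: 60.0
```

```bash
cat >> h.py <<'E'
from scipy.spatial.transform import Rotation as R
FX=[.5032,.1424,.071]
MOUTH=place(FX,[(0,0,.13)])[0]; c,s_=np.cos(np.radians(25)),np.sin(np.radians(25))
D=np.array([-np.sin(FX[2])*c,np.cos(FX[2])*c,-s_])
def tool(st): return R.from_quat(st["eef_rot"]).as_matrix(),np.array(st["ee_pos"])
# pick: gauge in the tool frame
Rp=R.from_quat([0.592,0.763,0.159,-0.204]).as_matrix(); Tp=np.array([.4827,-.3004,.0446])
yz=np.array([Rp[0,1],Rp[1,1],0]);yz/=np.linalg.norm(yz)
AX=Rp.T@np.array([-yz[1],yz[0],0]); OFF=Rp.T@(np.array([.4794,-.2931,.06])-Tp); OFF[1]=0
E
cat > ins.py <<'E'
from h import *
from bench import sensors
import sys
np.set_printoptions(precision=4,suppress=True)
st=sensors.read_state();Rw,T=tool(st)
print("joints",st["joint_positions"].round(2),"OFF",OFF,"AX",AX)
a=Rw@AX;o=T+Rw@OFF;tip=o+.143*a
print("axis",a,"az",np.degrees(np.arctan2(a[1],a[0])),"down",np.degrees(np.arcsin(-a[2])),"tooly",Rw[:,1])
v=tip-MOUTH; print("tip along D",v@D,"lateral",v-(v@D)*D)
L=float(sys.argv[1]) # wanted tip distance before the mouth
yx=np.array([np.cos(FX[2]),np.sin(FX[2]),0])
B=lambda x,y:np.c_[x,y,np.cross(x,y)]
Rn=B(D,yx)@B(AX,[0,1,0]).T
print("rotvec deg",np.degrees(R.from_matrix(Rn@Rw.T).as_rotvec()),"move",MOUTH-D*(.143+L)-Rn@OFF-T)
E
python3 ins.py 0.06
```

```text
joints [ 1.06  0.64 -0.61  1.29 -0.03  1.67  0.73] OFF [ 0.0145  0.     -0.0094] AX [0.8661 0.     0.4998]
axis [-0.2482  0.9687  0.0007] az 104.37382844595022 down -0.03822190833009891 tooly [ 0.9687  0.2482 -0.0009]
tip along D -0.2935323735441959 lateral [-0.0774 -0.0312 -0.055 ]
rotvec deg [-24.7392  -4.0687 -10.1297] move [0.0351 0.2456 0.0216]
```

{"op": "arm_command", "data": {"steps": [{"rot": [-3.092,-0.509,-1.266],"slide": [0.0044,0.0307,0.0027],"grip": 0.1},{"rot": [-3.092,-0.509,-1.266],"slide": [0.0044,0.0307,0.0027],"grip": 0.1},{"rot": [-3.092,-0.509,-1.266],"slide": [0.0044,0.0307,0.0027],"grip": 0.1},{"rot": [-3.092,-0.509,-1.266],"slide": [0.0044,0.0307,0.0027],"grip": 0.1},{"rot": [-3.092,-0.509,-1.266],"slide": [0.0044,0.0307,0.0027],"grip": 0.1},{"rot": [-3.092,-0.509,-1.266],"slide": [0.0044,0.0307,0.0027],"grip": 0.1},{"rot": [-3.092,-0.509,-1.266],"slide": [0.0044,0.0307,0.0027],"grip": 0.1},{"rot": [-3.092,-0.509,-1.266],"slide": [0.0044,0.0307,0.0027],"grip": 0.1}]}}

```text
time: 13.3
ee_pos: [0.5169, -0.0538, 0.2051]
eef_rot: [0.681, 0.731, 0.029, -0.032]
ft_force: [-0.4, -0.3, -4.6]
width: 0.0194
grip_force: 60.0
```

```bash
cat >> h.py <<'E'
def look(n,tb,sb,st):
    from bench import eyes
    t=eyes.camera("top");s=eyes.camera("side");Rw,T=tool(st);o=T+Rw@OFF;a=Rw@AX
    out=[]
    P=np.array([o+.143*a,o+.053*a,MOUTH,MOUTH+D*.13])
    for p,(u,v,w,h),nm in((t,tb,"top"),(s,sb,"side")):
        k=min(400/w,600/h); c=cv2.resize(p["pixels"][v:v+h,u:u+w],None,fx=k,fy=k,interpolation=cv2.INTER_CUBIC)
        out.append(cv2.copyMakeBorder(c,0,600-c.shape[0],0,400-c.shape[1],cv2.BORDER_CONSTANT)); print(nm,"scale",k,"tip,collar,mouth,bottom px:",((proj(p,P)-[u,v])*k).round().tolist())
    cv2.imwrite(n,np.hstack(out)[:,:,::-1])
E
python3 ins.py 0.06; python3 - <<'E'
from h import *
from bench import sensors
look("pics/e.png",(170,190,110,70),(230,200,90,130),sensors.read_state())
E
```

```text
joints [ 0.75  0.2  -0.75  1.72  0.05  1.29  0.06] OFF [ 0.0145  0.     -0.0094] AX [0.8661 0.     0.4998]
axis [-0.0644  0.9033 -0.4241] az 94.07520223531192 down 25.096010615102326 tooly [ 0.9975  0.0706 -0.0009]
tip along D -0.05906119195110952 lateral [-0.0003  0.      0.0001]
rotvec deg [ 0.0994 -0.0448  0.017 ] move [ 0.0003 -0.0009  0.0001]
top scale 3.6363636363636362 tip,collar,mouth,bottom px: [[258.0, 110.0], [373.0, 95.0], [187.0, 119.0], [44.0, 138.0]]
side scale 4.444444444444445 tip,collar,mouth,bottom px: [[231.0, 173.0], [230.0, 36.0], [232.0, 268.0], [233.0, 489.0]]
```

View pics/e.png

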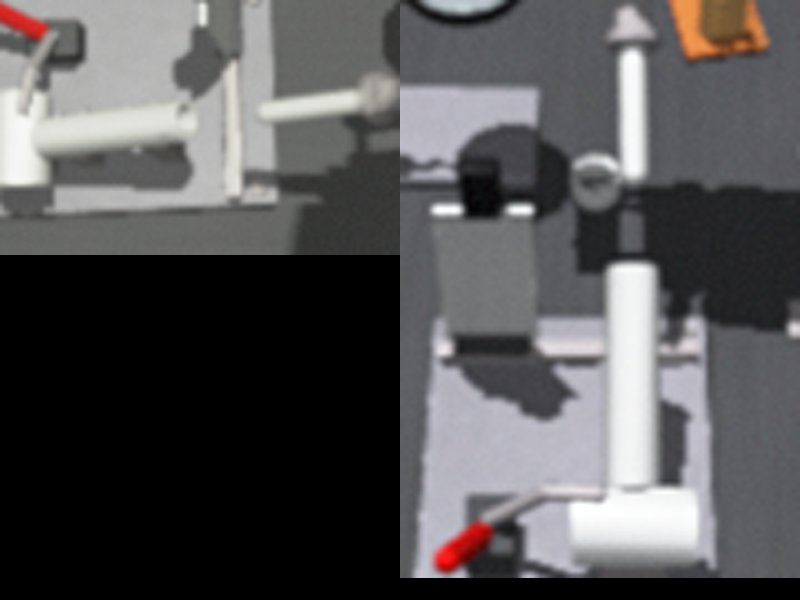

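Side view: the rod (tip at 632,176) lies in line with the tube axis (632), and the shield stands clear to the left. In the top view the tip looks about 4 crop px short, so I measure for droop.

```bash
cat > tip.py <<'E'
from h import *
from bench import sensors,eyes
st=sensors.read_state();Rw,T=tool(st);o=T+Rw@OFF;a=Rw@AX
xs=np.arange(.100,.160,.002)
for n in("top","side"):
    p=eyes.camera(n);g=cv2.cvtColor(p["pixels"],cv2.COLOR_RGB2GRAY).astype(np.float32)
    smp=lambda P:cv2.remap(g,*[q.astype(np.float32).reshape(1,-1) for q in proj(p,P).T],cv2.INTER_CUBIC).ravel()
    print(n,"along",[(round(x*1000),int(v)) for x,v in zip(xs,smp(o+xs[:,None]*a))])
    w=np.arange(-.016,.0161,.002);e=Rw[:,1]
    for x in(.07,.11,.128): print(n,"across at",x,smp(o+x*a+w[:,None]*e).astype(int).tolist())
    w=np.arange(-.022,.0221,.002)
    for x in(.01,.06): print(n,"tube",x,smp(MOUTH+x*D+w[:,None]*e).astype(int).tolist())
E
python3 tip.py
```

```text
top along [(100, 224), (102, 225), (104, 225), (106, 224), (108, 224), (110, 224), (112, 223), (114, 223), (116, 224), (118, 223), (120, 224), (122, 225), (124, 225), (126, 224), (128, 224), (130, 224), (132, 223), (134, 222), (136, 222), (138, 223), (140, 223), (142, 223), (144, 219), (146, 202), (148, 179), (150, 166), (152, 174), (154, 194), (156, 210), (158, 218)]
top across at 0.07 [54, 51, 55, 74, 107, 138, 168, 193, 208, 214, 212, 184, 140, 110, 105, 101, 101]
top across at 0.11 [103, 103, 101, 107, 128, 161, 194, 216, 224, 226, 226, 195, 146, 114, 103, 104, 105]
top across at 0.128 [170, 172, 171, 159, 149, 165, 194, 215, 224, 225, 222, 203, 182, 173, 175, 177, 178]
top tube 0.01 [66, 64, 64, 81, 114, 150, 172, 190, 204, 212, 216, 217, 212, 202, 193, 192, 194, 198, 196, 188, 183, 180, 174]
top tube 0.06 [92, 91, 92, 97, 113, 137, 159, 179, 197, 209, 217, 222, 225, 227, 227, 224, 221, 215, 204, 190, 182, 182, 183]
side along [(100, 249), (102, 249), (104, 248), (106, 248), (108, 249), (110, 249), (112, 248), (114, 249), (116, 249), (118, 249), (120, 248), (122, 247), (124, 247), (126, 248), (128, 248), (130, 249), (132, 250), (134, 247), (136, 234), (138, 198), (140, 153), (142, 121), (144, 87), (146, 60), (148, 42), (150, 48), (152, 60), (154, 63), (156, 50), (158, 51)]
side across at 0.07 [87, 86, 90, 122, 172, 214, 238, 248, 248, 247, 230, 187, 135, 97, 84, 89, 89]
side across at 0.11 [88, 85, 85, 116, 167, 211, 240, 248, 249, 250, 228, 180, 125, 90, 83, 87, 87]
side across at 0.128 [89, 85, 87, 112, 161, 209, 240, 247, 248, 249, 228, 185, 126, 92, 107, 147, 175]
side tube 0.01 [42, 54, 66, 87, 128, 175, 208, 225, 235, 239, 241, 242, 243, 242, 240, 237, 232, 218, 192, 155, 114, 90, 88]
side tube 0.06 [167, 167, 166, 148, 144, 164, 194, 218, 232, 238, 242, 244, 245, 244, 241, 240, 236, 224, 206, 180, 170, 171, 171]
```

```bash
cat > edge.py <<'E'
from h import *
from bench import sensors,eyes
st=sensors.read_state();Rw,T=tool(st);o=T+Rw@OFF;a=Rw@AX;e=Rw[:,1]
n=np.cross(e,a);n*=np.sign(n[2]);nd=np.cross(e,D);nd*=np.sign(nd[2])
xs=np.arange(-.016,.0161,.002)
for nm,sc,sm in(("top",1,-1),("side",-1,1)):
    p=eyes.camera(nm);g=cv2.cvtColor(p["pixels"],cv2.COLOR_RGB2GRAY).astype(np.float32)
    smp=lambda P:cv2.remap(g,*[q.astype(np.float32).reshape(1,-1) for q in proj(p,P).T],cv2.INTER_CUBIC).ravel().astype(int).tolist()
    for k in(-1,1):
        print(nm,"collar",k,smp(o+(.053+xs)[:,None]*a+.014*k*e+sc*.0113*n))
    for k in(-1,0,1):
        w,h=(.013*k,.0093) if k else (0,.016)
        print(nm,"mouth",k,smp(MOUTH+xs[:,None]*D+w*e+sm*h*nd))
E
python3 edge.py
```

```text
top collar -1 [72, 76, 77, 76, 79, 86, 95, 106, 114, 113, 100, 78, 61, 57, 57, 56, 56]
top collar 1 [101, 104, 111, 120, 125, 126, 127, 130, 133, 128, 120, 110, 103, 101, 102, 101, 103]
top mouth -1 [187, 186, 185, 185, 185, 186, 187, 188, 187, 185, 184, 177, 165, 144, 120, 109, 102]
top mouth 0 [176, 181, 185, 185, 185, 185, 185, 181, 181, 188, 206, 221, 226, 228, 227, 224, 220]
top mouth 1 [186, 186, 186, 185, 183, 184, 184, 182, 182, 181, 178, 167, 153, 143, 148, 168, 191]
side collar -1 [110, 127, 130, 117, 93, 71, 64, 65, 72, 80, 86, 87, 86, 88, 89, 88, 88]
side collar 1 [104, 123, 137, 136, 123, 100, 82, 74, 77, 85, 89, 91, 91, 88, 87, 90, 89]
side mouth -1 [34, 34, 38, 36, 33, 39, 56, 87, 118, 134, 141, 142, 145, 145, 144, 148, 146]
side mouth 0 [88, 78, 56, 35, 34, 51, 91, 151, 209, 239, 248, 244, 242, 241, 242, 243, 243]
side mouth 1 [34, 33, 34, 33, 29, 35, 66, 123, 179, 212, 215, 213, 212, 211, 212, 213, 213]
```

The offsets seen in the top view are common to tip and mouth, so they are calibration bias. I shift about 1 mm in +x and close in gently.

{"op": "arm_command", "data": {"steps": [{"rot": [0,0,0],"slide": [-0.0003,0.0063,-0.003],"grip": 0.1},{"rot": [0,0,0],"slide": [-0.0003,0.0063,-0.003],"grip": 0.1},{"rot": [0,0,0],"slide": [-0.0003,0.0063,-0.003],"grip": 0.1},{"rot": [0,0,0],"slide": [-0.0003,0.0063,-0.003],"grip": 0.1},{"rot": [0,0,0],"slide": [-0.0003,0.0063,-0.003],"grip": 0.1},{"rot": [0,0,0],"slide": [-0.0003,0.0063,-0.003],"grip": 0.1},{"rot": [0,0,0],"slide": [-0.0003,0.0063,-0.003],"grip": 0.1},{"rot": [0,0,0],"slide": [-0.0003,0.0063,-0.003],"grip": 0.1}]}}

```text
time: 14.6
ee_pos: [0.5154, -0.004, 0.182]
eef_rot: [0.681, 0.731, 0.03, -0.031]
ft_force: [-0.1, -1.3, -3.6]
width: 0.0193
grip_force: 60.0
```

{"op": "arm_command", "data": {"steps": [{"rot": [0,0,0],"slide": [-0.0002,0.0027,-0.0013],"grip": 0.1},{"rot": [0,0,0],"slide": [-0.0002,0.0027,-0.0013],"grip": 0.1},{"rot": [0,0,0],"slide": [-0.0002,0.0027,-0.0013],"grip": 0.1},{"rot": [0,0,0],"slide": [-0.0002,0.0027,-0.0013],"grip": 0.1},{"rot": [0,0,0],"slide": [0,0,0],"grip": 0.1},{"rot": [0,0,0],"slide": [0,0,0],"grip": 0.1},{"rot": [0,0,0],"slide": [0,0,0],"grip": 0.1},{"rot": [0,0,0],"slide": [0,0,0],"grip": 0.1}]}}

```text
time: 15.6
ee_pos: [0.5146, 0.0063, 0.177]
eef_rot: [0.681, 0.731, 0.03, -0.031]
ft_force: [0.3, 0.1, -4.4]
width: 0.0195
grip_force: 60.0
```

```bash
python3 ins.py 0.0; python3 - <<'E'
from h import *
from bench import sensors
st=sensors.read_state();print(st["ft_force"],st["torque"])
look("pics/f.png",(190,195,60,45),(255,225,60,70),st)
E
```

```text
joints [ 0.67  0.21 -0.79  1.77  0.07  1.22 -0.06] OFF [ 0.0145  0.     -0.0094] AX [0.8661 0.     0.4998]
axis [-0.0641  0.9037 -0.4233] az 94.0601688976685 down 25.043986769863878 tooly [0.9975 0.0713 0.0011]
tip along D 0.007263816024475337 lateral [0.0017 0.0002 0.0002]
rotvec deg [ 0.0395  0.065  -0.0211] move [-0.0013 -0.0068  0.0028]
[ 0.31258389  0.11811154 -4.38528436] [-0.31693448 -0.08435252 -0.03591467]
top scale 6.666666666666667 tip,collar,mouth,bottom px: [[193.0, 183.0], [393.0, 156.0], [209.0, 185.0], [-53.0, 220.0]]
side scale 6.666666666666667 tip,collar,mouth,bottom px: [[177.0, 253.0], [175.0, 38.0], [181.0, 235.0], [183.0, 567.0]]
```

View pics/f.png

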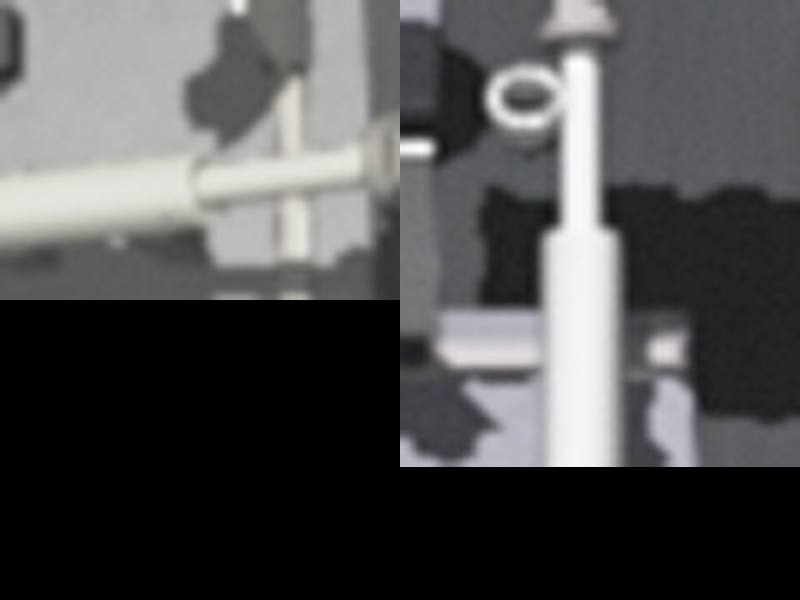

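The rod is at the mouth and centred: side rod x=580 against tube 582. There is no contact force, so I insert on.

{"op": "arm_command", "data": {"steps": [{"rot": [0,0,0],"slide": [-0.0003,0.0036,-0.0017],"grip": 0.1},{"rot": [0,0,0],"slide": [-0.0003,0.0036,-0.0017],"grip": 0.1},{"rot": [0,0,0],"slide": [-0.0003,0.0036,-0.0017],"grip": 0.1},{"rot": [0,0,0],"slide": [-0.0003,0.0036,-0.0017],"grip": 0.1},{"rot": [0,0,0],"slide": [-0.0003,0.0036,-0.0017],"grip": 0.1},{"rot": [0,0,0],"slide": [-0.0003,0.0036,-0.0017],"grip": 0.1},{"rot": [0,0,0],"slide": [0,0,0],"grip": 0.1},{"rot": [0,0,0],"slide": [0,0,0],"grip": 0.1}]}}

```text
time: 16.7
ee_pos: [0.5128, 0.0278, 0.1668]
eef_rot: [0.681, 0.731, 0.03, -0.031]
ft_force: [0.6, 0.7, -4.3]
width: 0.0192
grip_force: 60.0
```

{"op": "arm_command", "data": {"steps": [{"rot": [0,0,0],"slide": [-0.0004,0.0054,-0.0025],"grip": 0.1},{"rot": [0,0,0],"slide": [-0.0004,0.0054,-0.0025],"grip": 0.1},{"rot": [0,0,0],"slide": [-0.0004,0.0054,-0.0025],"grip": 0.1},{"rot": [0,0,0],"slide": [-0.0004,0.0054,-0.0025],"grip": 0.1},{"rot": [0,0,0],"slide": [-0.0004,0.0054,-0.0025],"grip": 0.1},{"rot": [0,0,0],"slide": [-0.0004,0.0054,-0.0025],"grip": 0.1},{"rot": [0,0,0],"slide": [-0.0004,0.0054,-0.0025],"grip": 0.1},{"rot": [0,0,0],"slide": [0,0,0],"grip": 0.1}]}}

```text
time: 17.7
ee_pos: [0.5098, 0.0663, 0.1491]
eef_rot: [0.68, 0.732, 0.03, -0.031]
ft_force: [0.9, -0.6, -3.7]
width: 0.0193
grip_force: 60.0
```

{"op": "arm_command", "data": {"steps": [{"rot": [0,0,0],"slide": [-0.0002,0.0027,-0.0013],"grip": 0.1},{"rot": [0,0,0],"slide": [-0.0002,0.0027,-0.0013],"grip": 0.1},{"rot": [0,0,0],"slide": [-0.0002,0.0027,-0.0013],"grip": 0.1},{"rot": [0,0,0],"slide": [-0.0002,0.0018,-0.0009],"grip": 0.1},{"rot": [0,0,0],"slide": [-0.0002,0.0018,-0.0009],"grip": 0.1},{"rot": [0,0,0],"slide": [0,0,0],"grip": 0.1},{"rot": [0,0,0],"slide": [0,0,0],"grip": 0.1},{"rot": [0,0,0],"slide": [0,0,0],"grip": 0.1}]}}

```text
time: 18.7
ee_pos: [0.5091, 0.0773, 0.1436]
eef_rot: [0.681, 0.731, 0.03, -0.031]
ft_force: [-0.0, 0.6, -3.2]
width: 0.0194
grip_force: 60.0
```

```bash
python3 ins.py -0.09 | tail -3
```

```text
axis [-0.0641  0.9037 -0.4233] az 94.05619612701936 down 25.045200491981472 tooly [0.9975 0.0712 0.0011]
tip along D 0.0859618145808376 lateral [0.0012 0.0001 0.    ]
rotvec deg [ 0.0408  0.0634 -0.0164] move [-0.0015  0.0035 -0.0018]
```

{"op": "arm_command", "data": {"steps": [{"rot": [0,0,0],"slide": [-0.0001,0.0009,-0.0004],"grip": 0.1},{"rot": [0,0,0],"slide": [-0.0001,0.0009,-0.0004],"grip": 0.1},{"rot": [0,0,0],"slide": [-0.0001,0.0009,-0.0004],"grip": 0.1},{"rot": [0,0,0],"slide": [-0.0001,0.0009,-0.0004],"grip": 0.1},{"rot": [0,0,0],"slide": [-0.0001,0.0009,-0.0004],"grip": 0.1},{"rot": [0,0,0],"slide": [0,0,0],"grip": 0.1},{"rot": [0,0,0],"slide": [0,0,0],"grip": 0.1},{"rot": [0,0,0],"slide": [0,0,0],"grip": 0.1}]}}

```text
time: 19.7
ee_pos: [0.5093, 0.0782, 0.1425]
eef_rot: [0.682, 0.73, 0.028, -0.029]
ft_force: [-3.8, -15.2, 9.7]
width: 0.0195
grip_force: 60.0
```

```bash
python3 ins.py -0.09 | tail -3; python3 - <<'E'
from h import *
from bench import sensors
st=sensors.read_state();print(st["ft_force"],st["torque"])
look("pics/g.png",(190,185,80,60),(240,210,70,90),st)
E
```

```text
axis [-0.0612  0.9019 -0.4276] az 93.88175851560369 down 25.314569656560945 tooly [0.9977 0.0684 0.0014]
tip along D 0.08728846062037648 lateral [ 0.002  -0.0004 -0.0012]
rotvec deg [0.3083 0.1016 0.1487] move [-0.0017  0.0026 -0.0007]
[ -3.77270263 -15.23190414   9.7161469 ] [-2.98455829  1.02146918  0.34658668]
top scale 5.0 tip,collar,mouth,bottom px: [[24.0, 203.0], [162.0, 185.0], [157.0, 189.0], [-40.0, 215.0]]
side scale 5.714285714285714 tip,collar,mouth,bottom px: [[238.0, 476.0], [237.0, 282.0], [241.0, 288.0], [243.0, 572.0]]
```

View pics/g.png

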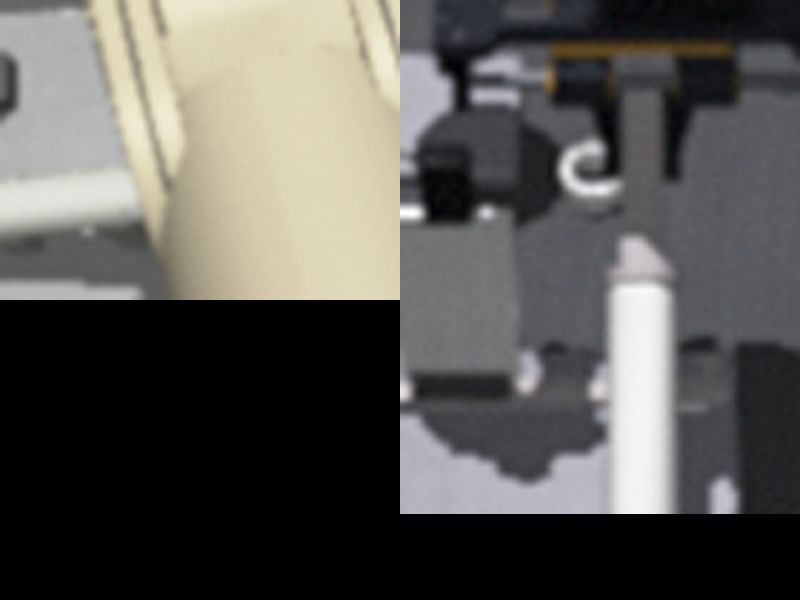

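Side view: the collar sits flush on the mouth at about (640,275), with 20 N of axial stop force. One small extra push, then I draw out.

{"op": "arm_command", "data": {"steps": [{"rot": [0,0,0],"slide": [-0.0005,0.0009,-0.0004],"grip": 0.1},{"rot": [0,0,0],"slide": [0,0,0],"grip": 0.1},{"rot": [0,0,0],"slide": [0,0,0],"grip": 0.1},{"rot": [0,0,0],"slide": [0,0,0],"grip": 0.1},{"rot": [0,0,0],"slide": [0.0003,-0.0045,0.0021],"grip": 0.1},{"rot": [0,0,0],"slide": [0.0007,-0.009,0.0042],"grip": 0.1},{"rot": [0,0,0],"slide": [0.0007,-0.009,0.0042],"grip": 0.1},{"rot": [0,0,0],"slide": [0.0007,-0.009,0.0042],"grip": 0.1}]}}

```text
time: 20.8
ee_pos: [0.5104, 0.0508, 0.1561]
eef_rot: [0.681, 0.731, 0.03, -0.031]
ft_force: [0.9, -0.2, -4.4]
width: 0.0196
grip_force: 60.0
```

{"op": "arm_command", "data": {"steps": [{"rot": [0,0,0],"slide": [0.001,-0.0135,0.0063],"grip": 0.1},{"rot": [0,0,0],"slide": [0.001,-0.0135,0.0063],"grip": 0.1},{"rot": [0,0,0],"slide": [0.001,-0.0135,0.0063],"grip": 0.1},{"rot": [0,0,0],"slide": [0.001,-0.0135,0.0063],"grip": 0.1},{"rot": [0,0,0],"slide": [0.001,-0.0135,0.0063],"grip": 0.1},{"rot": [0,0,0],"slide": [0.001,-0.0135,0.0063],"grip": 0.1},{"rot": [0,0,0],"slide": [0.001,-0.0135,0.0063],"grip": 0.1},{"rot": [0,0,0],"slide": [0.001,-0.0135,0.0063],"grip": 0.1}]}}

```text
time: 21.8
ee_pos: [0.5185, -0.0575, 0.2067]
eef_rot: [0.681, 0.731, 0.03, -0.031]
ft_force: [-0.4, -0.9, -4.2]
width: 0.0195
grip_force: 60.0
```

```bash
python3 ins.py 0.06 | tail -3; python3 tip.py | grep along
```

```text
axis [-0.0643  0.9037 -0.4233] az 94.06755937334972 down 25.042880358425734 tooly [0.9974 0.0714 0.0011]
tip along D -0.06324112950240414 lateral [0.001  0.0001 0.0001]
rotvec deg [ 0.0384  0.0644 -0.0283] move [-0.0013  0.0028 -0.0015]
top along [(100, 224), (102, 224), (104, 225), (106, 224), (108, 224), (110, 224), (112, 224), (114, 224), (116, 224), (118, 224), (120, 224), (122, 224), (124, 224), (126, 224), (128, 223), (130, 223), (132, 224), (134, 223), (136, 224), (138, 225), (140, 225), (142, 225), (144, 220), (146, 208), (148, 189), (150, 175), (152, 178), (154, 179), (156, 178), (158, 175)]
side along [(100, 249), (102, 249), (104, 249), (106, 249), (108, 249), (110, 247), (112, 248), (114, 249), (116, 249), (118, 248), (120, 248), (122, 248), (124, 247), (126, 248), (128, 249), (130, 250), (132, 252), (134, 245), (136, 222), (138, 187), (140, 140), (142, 105), (144, 87), (146, 74), (148, 57), (150, 41), (152, 50), (154, 63), (156, 64), (158, 50)]
```

The gauge is out and its grip unchanged. I back away while levelling it, then come in under the lens from -y.

{"op": "arm_command", "data": {"steps": [{"rot": [3.122,0.222,0],"slide": [0.0003,-0.0376,0],"grip": 0.1},{"rot": [3.122,0.222,0],"slide": [0.0003,-0.0376,0],"grip": 0.1},{"rot": [3.122,0.222,0],"slide": [0.0003,-0.0376,0],"grip": 0.1},{"rot": [3.122,0.222,0],"slide": [0.0003,-0.0376,0],"grip": 0.1},{"rot": [3.122,0.222,0],"slide": [0.0003,-0.0376,-0.005],"grip": 0.1},{"rot": [3.122,0.222,0],"slide": [0.0003,-0.0376,-0.005],"grip": 0.1},{"rot": [3.122,0.222,0],"slide": [0.0003,-0.0376,-0.005],"grip": 0.1},{"rot": [3.122,0.222,0],"slide": [0.0003,-0.0376,-0.005],"grip": 0.1}]}}

```text
time: 22.9
ee_pos: [0.521, -0.3587, 0.1858]
eef_rot: [0.658, 0.707, 0.177, -0.189]
ft_force: [0.7, -0.3, -3.3]
width: 0.0193
grip_force: 60.0
```

```bash
cat > fin.py <<'E'
from h import *
from bench import sensors
np.set_printoptions(precision=4,suppress=True)
st=sensors.read_state();Rw,T=tool(st);a=Rw@AX;tip=T+Rw@OFF+.143*a
print(T,"tip",tip,"az",np.degrees(np.arctan2(a[1],a[0])),"down",np.degrees(np.arcsin(-a[2])),"to go",np.array([.627,-.0639,.092])-tip,st["joint_positions"].round(2))
E
python3 fin.py; python3 - <<'E'
from h import *
from bench import eyes
t=eyes.camera("top")
for n in ("hammer","magnifier","seat_collar"): print(n,[(d["bbox"],round(d["conf"],2)) for d in eyes.look_for(n,t)[:2]])
print(proj(t,[(.627,-.0639,.168)]))
E
```

```text
[ 0.521  -0.3587  0.1858] tip [ 0.5103 -0.2082  0.2014] az 94.06257833496409 down -0.07347349536679355 to go [ 0.1167  0.1443 -0.1094] [ 1.05  0.73 -0.56  1.12 -0.05  1.69  0.62]
hammer [([241.6, 265.4, 304.6, 282.7], 0.46)]
magnifier [([281.5, 139.0, 322.0, 206.2], 0.93)]
seat_collar [([279.4, 214.9, 289.8, 223.1], 0.64), ([360.5, 212.4, 440.3, 224.3], 0.49)]
[[302.50623374 174.00856822]]
```

{"op": "arm_command", "data": {"steps": [{"rot": [0,0,0],"slide": [0.0146,0,-0.01],"grip": 0.1},{"rot": [0,0,0],"slide": [0.0146,0,-0.0137],"grip": 0.1},{"rot": [0,0,0],"slide": [0.0146,0,-0.0137],"grip": 0.1},{"rot": [0,0,0],"slide": [0.0146,0,-0.0137],"grip": 0.1},{"rot": [0,0,0],"slide": [0.0146,0,-0.0137],"grip": 0.1},{"rot": [0,0,0],"slide": [0.0146,0,-0.0137],"grip": 0.1},{"rot": [0,0,0],"slide": [0.0146,0,-0.0137],"grip": 0.1},{"rot": [0,0,0],"slide": [0.0146,0,-0.0137],"grip": 0.1}]}}

```text
time: 24.1
ee_pos: [0.6385, -0.3574, 0.0793]
eef_rot: [0.658, 0.707, 0.177, -0.189]
ft_force: [-1.0, -0.1, -4.5]
width: 0.0195
grip_force: 60.0
```

{"op": "arm_command", "data": {"steps": [{"rot": [0,0,0],"slide": [0,0.018,0],"grip": 0.1},{"rot": [0,0,0],"slide": [0,0.02,0],"grip": 0.1},{"rot": [0,0,0],"slide": [0,0.025,0],"grip": 0.1},{"rot": [0,0,0],"slide": [0,0.025,0],"grip": 0.1},{"rot": [0,0,0],"slide": [0,0.025,0],"grip": 0.1},{"rot": [0,0,0],"slide": [0,0.02,0],"grip": 0.1},{"rot": [0,0,0],"slide": [0,0.011,0],"grip": 0.1},{"rot": [0,0,0],"slide": [0,0,0],"grip": 0.1}]}}

```text
time: 25.1
ee_pos: [0.6379, -0.2129, 0.0804]
eef_rot: [0.658, 0.707, 0.177, -0.189]
ft_force: [0.4, 0.1, -4.0]
width: 0.0195
grip_force: 60.0
```

```bash
python3 fin.py; python3 - <<'E'
from h import *
from bench import sensors
look("pics/z.png",(270,120,140,120),(190,150,120,110),sensors.read_state())
E
```

```text
[ 0.6379 -0.2129  0.0804] tip [ 0.627  -0.0624  0.0958] az 94.12504329576431 down -0.0003424131347810148 to go [-0.     -0.0015 -0.0038] [ 0.82  0.84 -0.59  1.2  -0.05  1.42  0.44]
top scale 2.857142857142857 tip,collar,mouth,bottom px: [[89.0, 175.0], [183.0, 171.0], [-139.0, 294.0], [-251.0, 308.0]]
side scale 3.3333333333333335 tip,collar,mouth,bottom px: [[187.0, 207.0], [191.0, 141.0], [307.0, 368.0], [308.0, 534.0]]
```

View pics/z.png

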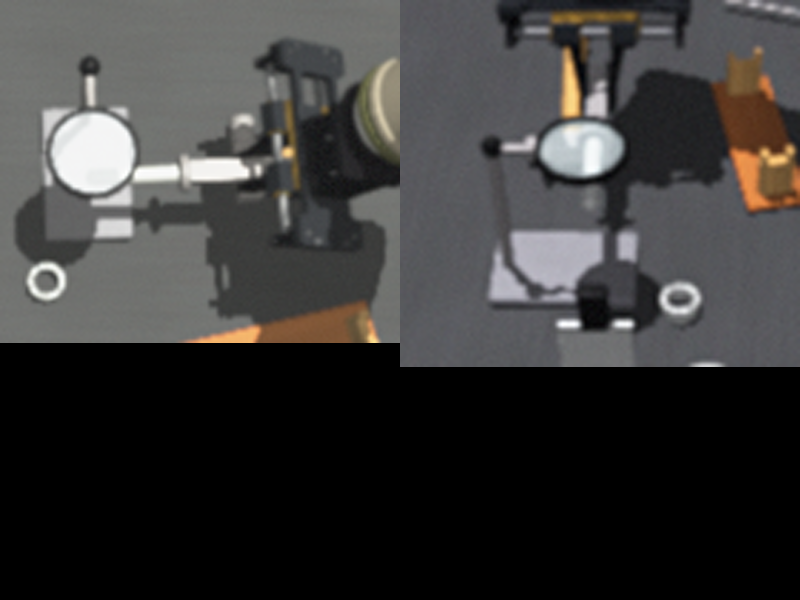

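The gauge is level under the lens. Its tip shows at about (590,207) in the side half, 190 in from that half's left edge where 187 was predicted, and it touches nothing. I let it settle, then hand in.

{"op": "arm_command", "data": {"steps": [{"rot": [0,0,0],"slide": [0,0,0],"grip": 0.1},{"rot": [0,0,0],"slide": [0,0,0],"grip": 0.1},{"rot": [0,0,0],"slide": [0,0,0],"grip": 0.1},{"rot": [0,0,0],"slide": [0,0,0],"grip": 0.1},{"rot": [0,0,0],"slide": [0,0,0],"grip": 0.1},{"rot": [0,0,0],"slide": [0,0,0],"grip": 0.1},{"rot": [0,0,0],"slide": [0,0,0],"grip": 0.1},{"rot": [0,0,0],"slide": [0,0,0],"grip": 0.1}]}}

```text
time: 26.2
ee_pos: [0.6376, -0.2134, 0.0804]
eef_rot: [0.658, 0.707, 0.177, -0.189]
ft_force: [0.3, 0.8, -3.6]
width: 0.0194
grip_force: 60.0
```

```bash
python3 fin.py; python3 -c "
from bench import order
print(order.close_job())"
```

```text
[ 0.6376 -0.2134  0.0804] tip [ 0.6269 -0.0629  0.0958] az 94.06915029425252 down 0.003913068428661317 to go [ 0.0001 -0.001  -0.0038] [ 0.82  0.84 -0.59  1.2  -0.05  1.42  0.44]
the job is handed in; nothing more can be done
None
```

I handed the job in at about 26 s, and no verdict came back: the shield measured about 88 mm open after the push, the steel gauge was seated until its collar stopped on the tube mouth and drawn out, and the robot holds it level with its tip under the lens, about 96 mm above the table.

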